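# Stand the slip float ballast end down and slide its tray home

### The arm

A 6-joint arm with a two-finger parallel gripper is mounted at the origin on the work surface. World frame = base frame: x ahead of the robot, y to its left, z up, the work surface at z = 0. Lengths are in m, angles in rad, forces in N, time in s.
With the tool pointing down it reaches from about 0.25 to 0.775 m from the base axis. Payload 4 kg.
Tool frame: the origin (TCP) lies midway between the tips of the shut fingers; the grasp point (between the pads) lies 19 mm behind it; z points along the fingers, y is the direction in which the jaws open and shut (so a half turn about z gives the same grasp; the last joint's range is limited). The gripper opens to 94 mm and grips with 3 to 60 N. Pads are 16 mm wide; open, the fingers measure 119 mm over their backs; the gripper's body (75 mm by 177 mm) begins 78 mm behind the grasp point.
Start: joints at [-0.103, 0.087, 1.371, -0, 1.684, -0.103], TCP at [0.55, -0, 0.206] pointing down, gripper open.
Joint ranges: [-3.1, 3.1], [-0.76, 2.03], [0.27, 2.55], [-1.08, 4.22], [0.17, 2.65], [-2.57, 2.57]. Speed limits (rad/s): [2.79, 2.79, 3.14, 3.14, 3.14, 3.14].

### API

Orientations are given as [roll, pitch, yaw] about the fixed x, y, z axes, in that order (R = Rz(yaw) Ry(pitch) Rx(roll)).
In Python, from bench import robot, cams gives the robot as it stands.
- The arm moves only by the tool step_arm, never from a script. Its argument "plan" is a list that holds one entry, the list of rows, each a list of 5 numbers: the shift along the world's x, y, z in mm, then the turn about the world's z in rad, then the opening in per cent of the stroke, from 0 (shut) to 100 (fully open). In form: [[[tx, ty, tz, turn, fingers], ...]]. A call has 1 to 8 rows; each row is the pose to reach, as a shift and turn from the pose commanded when the call began; what a row does not reach only later rows make up. A row lasts 1/12 s, in which the tool goes at most 41.7 mm and 7.16 degrees, less where a joint would pass 70% of its speed; a pose out of reach is approached as far as the arm can. A call with a gripper value outside its range is refused whole. The fingers move at their own pace and stop on an object; the grip force is fixed at half the most. Time passes only in rows, so rows that repeat a pose let the fingers close. It gives the time, the measured TCP pose, the force and the opening at its end, in the units of the state.
- robot.get_obs(): the state, without advancing time (a new reading comes with each control period).
- cams.snapshot(name): name is "scene" or "side" or "wrist"; returns a dict with "frame" (384x512x3 uint8, red, green, blue), "camera_matrix" (3x3 intrinsics, pixels), "origin" and "attitude" of the camera in the world; the wrist camera has in their place "T_tool_cam" (4x4, takes a point from camera to tool coordinates, whose origin is the TCP and whose axes are the flange's). Camera axes: x right, y down, z forward; pixel columns grow to the right and rows downward; lengths in m; the calibration is good to about 2 mm. A picture is of the moment at which its call begins: read the wrist's pose just before it. There is no depth.
- robot.close_job(): hands the job in, once; it reports no verdict.
The state is a dict: "time": time; "joint_positions": joint angles; "qvel": joint speeds; "joint_torque": joint torques, N m; "tool_pos": TCP position; "ee_rot": TCP orientation; "wrist_force": force on the tool from outside, world axes, zero at the start; "wrist_torque": the same for the moment, N m; "width": finger opening in m.
Only numpy, scipy, OpenCV 4.12 (cv2) and the standard library are available. Lean on these libraries where they do the work, as an engineer would, in place of code of your own. Each camera call takes 0.05 s, during which the arm holds its last target. There are 200 camera calls.

### The job

One end of the white-and-orange slip float on the wooden rest hides a ballast; lifted at its middle band, the float shows by its tipping which end is heavy. Stand it upright by itself in the drip tray, heavy end down (it topples the other way up), and let go; only then slide the loaded tray, which has an orange tab for it, fully home into the grey slotted dock, with the float still standing in it. Leave the other things on the bench where they are.

Things in the scene. Friction and masses are not known exactly. Their poses are not given: they have to be found in the camera images.
- float_mid (a point): Centre of the slip float, a sealed part 160 mm long lying level on the wooden rest, axis 60 mm above the bench; x runs along it. White square tube 36 mm wide; smooth round white band 54 mm across at this point. About 0.46 kg; hidden ballast puts its centre of mass 28 mm from here (0.12 N m), towards +x or -x. Firmly gripped here (60 N up) it stays near level; gripped lightly (20 N) the heavy end sinks.
- float_end1 (a point): Centre of the float's orange end cap at +x, 69 mm from the middle: a smooth lens, 60 mm across, 22 mm thick along the float, tip 11 mm beyond this point. Both ends look alike; either may be the heavy one, changing from run to run. Gripped across a cap, the float pivots easily about the line between the fingers and so hangs down from it.
- float_end2 (a point): Centre of the float's other cap, at -x, just like the first. The caps' tips are domed (radius of curvature about 80 mm): the float stands by itself on its heavy end, foot to middle 80 mm, and rights itself from tilts up to about 20 degrees, but topples from its light end. Standing in the tray its middle is 96 mm above the bench.
- rest: Fixed plywood rest under the float, base 120 x 70 x 12 mm (x along the float), origin at the underside centre. Two open-topped saddles, 8 mm thick (along x), 40 mm either side of the middle, carry the tube 42 mm above the bench; their cheeks, 1.5 mm clear of the tube, rise to 54 mm and reach 29 mm to each side of the axis. Under the caps and around the middle band there is free room.
- tray: Loose aluminium drip tray, 170 mm (x) by 148 mm (y), 14 mm high, walls and floor 4 mm, 0.4 to 0.65 kg; origin at its underside centre. It lies on the dock's deck, 12 mm above the bench, its rear (+x) already in the slot, pulled out 100 to 130 mm towards the robot. Loaded, it slides with 5 to 8 N, more if it is pressed down.
- tray_tab (a point): Middle of the graspable part of the tray's orange tab: an upright plate 10 mm thick (tray x), 60 mm wide, 46 mm high, 115 mm in front (-x) of the tray's centre. This point is 50 mm above the bench, the tab's top 66 mm. Pinch it from above or push it the way the tray slides.
- dock_home (a point): Point on the deck of the fixed grey slotted dock, 12 mm above the bench, where the tray's origin lies when fully home. x points into the slot, the way the tray slides, to a back stop 20 mm high. The slot is 156 mm wide between its side walls; lips 42 to 48 mm above the bench reach 14 mm inwards from them.
- mould: White round plaster mould on a wooden disc, 170 mm across, 75 mm high; leave alone.
- jar: White lidded ceramic jar, 98 mm across, 116 mm high; leave alone.
- bowl: Green plastic mixing bowl, 150 mm across, 65 mm high; leave alone.
- beaker: Blue plastic beaker, 72 mm across, 95 mm high; leave alone.
- turner: Turning tool with wooden handle, 240 mm long, lying flat; leave alone.
- block: Off-white plaster block 130 x 90 x 50 mm; leave alone.

How it is judged:
On the way:
1. the float stands by itself in the pulled-out tray, let go ((angle between float_mid's own x axis and vertical below 0.2 rad or angle between float_mid's own x axis and vertical above 2.94 rad) and z of float_mid in the frame of tray between 0.076 and 0.094 m and x of float_mid in the frame of tray between -0.08 and 0.08 m and y of float_mid in the frame of tray between -0.07 and 0.07 m and contact force between float and the fingers below 0.1 N and x of tray in the frame of dock_home below -0.06 m), for 0.3 s.
At the end, for the whole second after the job is handed in: The float stands by itself in the tray, its axis within about 11 degrees of upright (only possible heavy end down), and the tray is at rest on the deck within 8 mm of the dock's back stop ((angle between float_mid's own x axis and vertical below 0.2 rad or angle between float_mid's own x axis and vertical above 2.94 rad) and z of float_mid in the frame of tray between 0.076 and 0.094 m and x of float_mid in the frame of tray between -0.08 and 0.08 m and y of float_mid in the frame of tray between -0.07 and 0.07 m and x of tray in the frame of dock_home above -0.008 m and z of tray in the frame of dock_home below 0.004 m and linear speed of tray below 0.02 m/s); the robot touches nothing.
It fails at once if another thing on the bench is moved more than 40 mm (distance of any of mould, jar, bowl, beaker, turner, block from where it was at the start of the episode above 0.04 m).
It also fails if it takes over 67 s, if anything falls off the work surface, if the arm or the gripper's body presses on something with over 40 N, if the wrist force passes 120 N, or if a joint passes its speed limit or range.

## Working session

There is one attempt and no reset: what is moved stays moved. The work goes in short steps, Python scripts to look and compute and a tool call to move; the robot and the scene stay as the last step left them, time stands still between calls to the robot, and variables do not carry over. Pictures are saved under pics/ and viewed, about 8 in all and at most 12, crops included, and the job is handed in when it is done.

Besides the shell and the picture viewer there is one more tool, called after "Request:" in YAML: its name, and indented under it one key for each argument. step_arm: Moves the arm, as the interface text tells. Its arguments: {"type":"object","properties":{"plan":{"type":"array"}},"required":["plan"]}

```bash
mkdir -p pics; ls
cat > h.py <<'E'
import numpy as np, cv2, json
from bench import robot, cams
from scipy.spatial.transform import Rotation as R
def snap(name, tag):
    o=robot.get_obs(); s=cams.snapshot(name)
    cv2.imwrite(f'pics/{tag}.png', s['frame'][:,:,::-1])
    K=np.array(s['camera_matrix'])
    if name=='wrist':
        T=np.eye(4); T[:3,:3]=R.from_euler('xyz',o['ee_rot']).as_matrix(); T[:3,3]=o['tool_pos']
        W=T@np.array(s['T_tool_cam'])
        C,A=W[:3,3],W[:3,:3]
    else:
        C=np.array(s['origin']); A=np.array(s['attitude'])
        if A.shape!=(3,3): print('att',A); A=R.from_euler('xyz',A).as_matrix()
    np.savez(f'pics/{tag}.npz',K=K,C=C,A=A); return s
def ray(tag,uv):
    d=np.load(f'pics/{tag}.npz'); r=d['A']@np.linalg.solve(d['K'],[uv[0],uv[1],1.]); return d['C'],r/np.linalg.norm(r)
def atz(tag,uv,z):
    c,r=ray(tag,uv); return c+r*(z-c[2])/r[2]
def tri(*obs):
    M=np.zeros((3,3)); b=np.zeros(3)
    for t,uv in obs:
        c,r=ray(t,uv); P=np.eye(3)-np.outer(r,r); M+=P; b+=P@c
    x=np.linalg.solve(M,b); 
    return x,[float(np.linalg.norm(np.cross(x-ray(t,uv)[0],ray(t,uv)[1]))) for t,uv in obs]
def proj(tag,p):
    d=np.load(f'pics/{tag}.npz'); q=d['K']@(d['A'].T@(np.array(p)-d['C'])); return q[:2]/q[2]
E
python3 - <<'E'
from h import *
print(robot.get_obs())
for n in ('scene','side','wrist'):
    s=snap(n,n+'0'); print(n,{k:np.array(v).tolist() for k,v in s.items() if k!='frame'})
a=np.hstack([cv2.imread(f'pics/{n}0.png') for n in('scene','side')])
cv2.imwrite('pics/a.png',cv2.resize(a,(800,300),interpolation=cv2.INTER_AREA))
E
```

```text
pics
{'time': 0.0, 'joint_positions': array([-1.03092499e-01,  8.79254804e-02,  1.37223296e+00, -3.06218906e-06,
        1.68361499e+00, -1.03076828e-01]), 'qvel': array([-1.51459759e-04, -8.52409287e-04, -2.82814833e-05, -2.52949888e-04,
       -1.42236034e-03,  1.71245191e-04]), 'joint_torque': array([ 1.28542815e-03, -3.40182602e+01, -3.02423716e+01,  7.18220207e-02,
        3.29729996e-02, -1.13141955e-04]), 'tool_pos': array([5.49448625e-01, 5.54787130e-05, 2.04331130e-01]), 'ee_rot': array([-3.13942314e+00, -2.21362531e-04,  1.57078007e+00]), 'wrist_force': array([-1.2053432 , -0.71361679,  0.43844483]), 'wrist_torque': array([ 0.01409656,  0.02231683, -0.00102407]), 'width': 0.09378978076750538}
att [-2.30589836 -0.0051836   2.61089851]
scene {'camera_matrix': [[464.1501275959999, 0.0, 253.7542793190073], [0.0, 464.1501275959999, 191.06642238750518], [0.0, 0.0, 1.0]], 'origin': [1.107903515935437, 0.9083271033031166, 1.0105344780771914], 'attitude': [-2.3058983587932995, -0.005183604478153692, 2.61089851329057]}
att [-2.33794479 -0.01994169 -0.18565975]
side {'camera_matrix': [[443.66290397702005, 0.0, 259.9668672624872], [0.0, 443.66290397702005, 185.01062825789518], [0.0, 0.0, 1.0]], 'origin': [0.3407194923046051, -1.1358464189101125, 1.1968901789562274], 'attitude': [-2.337944789985021, -0.019941687070120784, -0.1856597520246459]}
wrist {'camera_matrix': [[314.0795112748377, 0.0, 253.84107762844272], [0.0, 314.0795112748377, 198.3112940422275], [0.0, 0.0, 1.0]], 'T_tool_cam': [[-4.3722464016121885e-05, -0.9643563925953822, -0.26460677646040304, 0.07578791133569922], [0.9999995592086443, -0.0002903407539628077, 0.0008929080370953345, -0.0005559991705557099], [-0.0009379077045538579, -0.2646066207838839, 0.9643559802098342, -0.17926417186441412], [0.0, 0.0, 0.0, 1.0]]}
```

View pics/scene0.png

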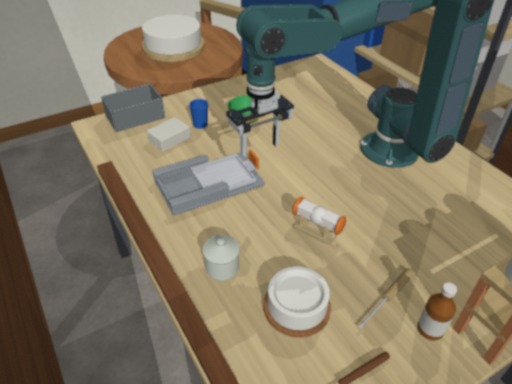

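View pics/side0.png

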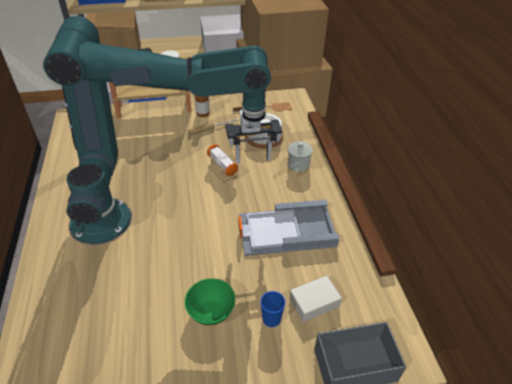

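```bash
cat >> h.py <<'E'
def mosaic(out,items):
    tiles=[]
    for tag,x0,y0,w,h in items:
        im=cv2.imread(f'pics/{tag}.png')[y0:y0+h,x0:x0+w]; s=400/w
        t=cv2.resize(im,None,fx=s,fy=s,interpolation=cv2.INTER_CUBIC)
        t=cv2.copyMakeBorder(t[:300],0,max(0,300-t.shape[0]),0,0,cv2.BORDER_CONSTANT)[:300,:400]
        st=10 if w<=160 else 20
        for u in range(-(-x0//st)*st,x0+w,st): cv2.line(t,(int((u-x0)*s),0),(int((u-x0)*s),4),(0,0,255),1); cv2.putText(t,str(u),(int((u-x0)*s),14),0,.3,(0,0,255))
        for v in range(-(-y0//st)*st,y0+h,st): cv2.line(t,(0,int((v-y0)*s)),(4,int((v-y0)*s)),(0,0,255),1); cv2.putText(t,str(v),(6,int((v-y0)*s)+3),0,.3,(0,0,255))
        tiles.append(t)
    rows=[np.hstack(tiles[i:i+2]) for i in range(0,len(tiles),2)]
    cv2.imwrite(f'pics/{out}.png',np.vstack(rows))
E
python3 - <<'E'
from h import *
mosaic('m1',[('scene0',280,185,80,60),('scene0',145,140,125,75),('side0',195,138,60,45),('side0',230,195,115,65)])
E
```

```text
(no output)
```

View pics/m1.png

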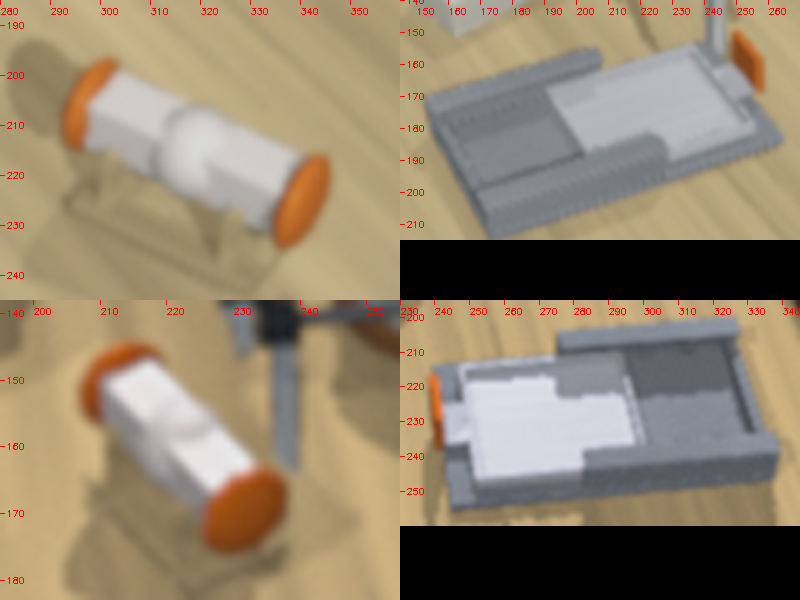

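Run:
```python
from h import *
f=lambda n,*o: print(n,*[np.round(q,4) for q in tri(*o)])
S,D='scene0','side0'
f('A-A',(S,(297.5,206)),(D,(212,151))); f('A-B',(S,(297.5,206)),(D,(231,170)))
f('B-B',(S,(340,225)),(D,(231,170))); f('B-A',(S,(340,225)),(D,(212,151)))
f('mid',(S,(319,214.5)),(D,(221.5,160)))
f('tab',(S,(253,159)),(D,(241,228)))
# tray floor edges/dock
f('tray corner near right(-y)',(S,(235,154)),(D,(245,248)))
for n,uv in dict(trayrear_L=(189,166),trayrear_R=(203,187)).items(): print(n,atz(S,uv,.026))
for n,uv in dict(rear_top=(292,211),rear_bot=(298,240),frontL=(246,217),frontR=(251,249)).items(): print(n,atz(D,uv,.026))
print('dock front corners side', atz(D,(245,253),.0), atz(D,(241,212),.0))
```

```text
A-A [0.4663 0.1611 0.0999] [0.0479 0.0479]
A-B [0.4887 0.1221 0.0557] [0.0016 0.0016]
B-B [0.4528 0.2085 0.0125] [0.0493 0.0493]
B-A [0.4288 0.2472 0.056 ] [0.0011 0.0011]
mid [0.4583 0.1846 0.0582] [0.0002 0.0002]
tab [ 0.4813 -0.1564  0.0392] [0.001 0.001]
tray corner near right(-y) [ 0.495  -0.2331  0.0182] [0.0117 0.0117]
trayrear_L [ 0.67707958 -0.24558649  0.026     ]
trayrear_R [ 0.68272448 -0.12609812  0.026     ]
rear_top [ 0.67661906 -0.09746849  0.026     ]
rear_bot [ 0.66525692 -0.23043497  0.026     ]
frontL [ 0.50908404 -0.09839611  0.026     ]
frontR [ 0.50236216 -0.24109115  0.026     ]
dock front corners side [ 0.48327556 -0.23437219  0.        ] [ 0.49879712 -0.04815795  0.        ]
```

Request:
step_arm:
  plan:
    - [[-20,40,0,0.1,100],[-40,80,0,0.2,100],[-55,115,0,0.3,100],[-75,150,0,0.4,100],[-91,185,0,0.447,100],[-91,185,0,0.447,100],[-91,185,0,0.447,100],[-91,185,0,0.447,100]]

```text
time: 0.82
tool_pos: [0.4591, 0.1846, 0.2053]
ee_rot: [-3.141, 0.001, 2.018]
wrist_force: [0.0, -0.7, -0.9]
width: 0.094
```

Run:
```python
from h import *
snap('wrist','w1'); o=robot.get_obs(); print(o['tool_pos'],o['ee_rot'],o['joint_positions'],o['wrist_force'],o['time'])
for n,p in dict(A=(.4887,.1221,.06),B=(.4288,.2472,.06),m=(.4588,.1847,.06)).items(): print(n,proj('w1',p))
im=cv2.imread('pics/w1.png'); cv2.imwrite('pics/w1b.png',cv2.resize(im,(768,576)))
```

```text
[0.45940834 0.18409364 0.20522892] [-3.14114982e+00  6.44449000e-04  2.01638558e+00] [ 2.67021880e-01 -3.56393870e-02  1.49688249e+00 -7.17182392e-04
  1.68067085e+00 -1.78645756e-01] [0.91615611 0.7340783  0.46848678] 0.8667
A [254.23710973 246.5840455 ]
B [254.33946608 118.74682385]
m [254.34836974 186.18187677]
```

View pics/w1b.png

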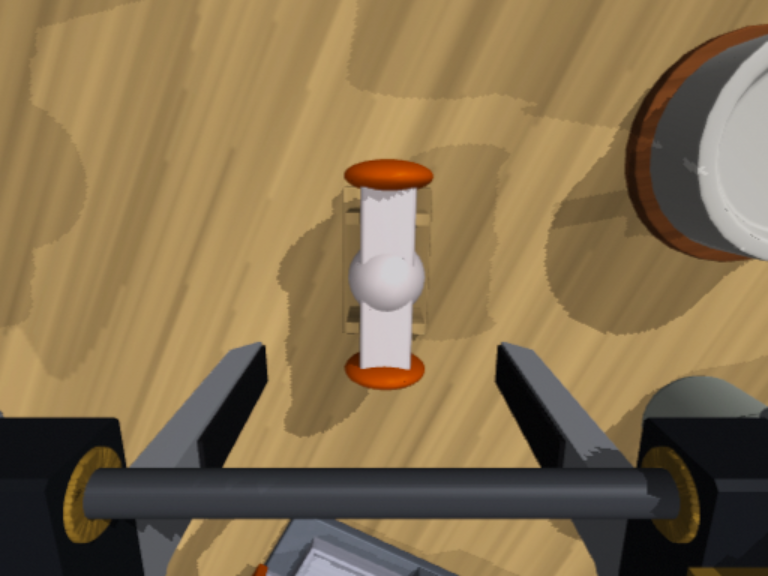

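Run:
```python
from h import *
W,S,D='w1','scene0','side0'
for n,w,s,d in (('B',(259.3,115.5),(340,225),(212,151)),('A',(256.8,246.5),(297.5,206),(231,170)),('m',(258,185.5),(319,214.5),(221.5,160))):
    print(n,np.round(atz(W,w,.06),4),np.round(tri((W,w),(S,s),(D,d))[0],4),np.round(tri((W,w),(S,s),(D,d))[1],4))
    o=robot.get_obs()
```

```text
B [0.4319 0.2522 0.06  ] [0.4302 0.2497 0.0561] [0.0031 0.0021 0.0025]
A [0.4912 0.1234 0.06  ] [0.4899 0.1223 0.0564] [0.002  0.0008 0.0027]
m [0.462 0.187 0.06 ] [0.4598 0.1858 0.0585] [0.0025 0.0013 0.0018]
```

Request:
step_arm:
  plan:
    - [[2,2,-40,-0.01,100],[2,2,-80,-0.01,100],[2,2,-115,-0.01,100],[2,2,-145,-0.01,100],[2,2,-165,-0.01,100],[2,2,-165,-0.01,100],[2,2,-165,-0.01,40],[2,2,-165,-0.01,40]]

```text
time: 1.53
tool_pos: [0.4627, 0.1864, 0.0421]
ee_rot: [3.139, 0.001, 2.006]
wrist_force: [0.1, 0.5, -0.0]
width: 0.0838
```

Request:
step_arm:
  plan:
    - [[0,0,0,0,20],[0,0,0,0,20],[0,0,0,0,20],[0,0,0,0,20],[0,0,0,0,20],[0,0,0,0,20]]

```text
time: 2.03
tool_pos: [0.4616, 0.1872, 0.0413]
ee_rot: [3.14, 0.0, 2.008]
wrist_force: [0.8, -0.0, 2.0]
width: 0.0519
```

Request:
step_arm:
  plan:
    - [[0,0,8,0,10],[0,0,18,0,10],[0,0,28,0,10],[0,0,38,0,10],[0,0,45,0,10],[0,0,45,0,10],[0,0,45,0,10],[0,0,45,0,10]]

```text
time: 2.7
tool_pos: [0.461, 0.1865, 0.0855]
ee_rot: [-3.141, 0.001, 2.008]
wrist_force: [0.6, -0.7, -3.4]
width: 0.0518
```

Run:
```python
from h import *
o=robot.get_obs(); print(o['wrist_force'],o['wrist_torque'],o['width'],o['tool_pos'])
for n in('wrist','scene','side'): snap(n,n[0]+'2')
mosaic('m2',[('w2',140,80,240,180),('w1',140,80,240,180),('s2',195,120,80,60),('scene0',280,185,80,60)])
```

```text
[ 0.64497266 -0.68551071 -3.39121757] [-0.18827199 -0.20220785 -0.01546589] 0.0518268704149228 [0.46102333 0.18651816 0.08545337]
att [-2.30589836 -0.0051836   2.61089851]
att [-2.33794479 -0.01994169 -0.18565975]
```

View pics/m2.png

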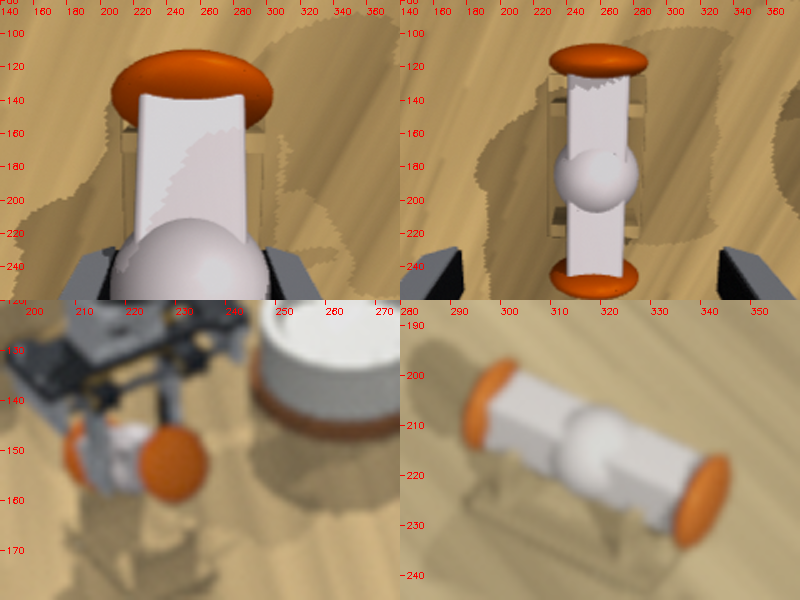

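Run:
```python
from h import *
m=np.array([.461,.1865,.1045]); u=np.array([-.4226,.9063,0])
for t in (-30,-20,-10,0,10,20,30):
    c,s=np.cos(np.radians(t)),np.sin(np.radians(t)); d=.069*(c*u+s*np.array([0,0,1]))
    print(t,'w B',proj('w2',m+d).round(),'side A',proj('s2',m-d).round(),'side B',proj('s2',m+d).round())
```

```text
-30 w B [255. 140.] side A [230. 152.] side B [214. 149.]
-20 w B [255. 132.] side A [231. 155.] side B [213. 146.]
-10 w B [255. 128.] side A [231. 158.] side B [213. 144.]
0 w B [256. 127.] side A [231. 160.] side B [212. 141.]
10 w B [256. 130.] side A [231. 162.] side B [212. 139.]
20 w B [256. 139.] side A [231. 164.] side B [213. 137.]
30 w B [256. 155.] side A [230. 166.] side B [213. 135.]
```

Request:
step_arm:
  plan:
    - [[0,0,-10,0,10],[0,0,-20,0,10],[0,0,-28,0,10],[0,0,-36,0,10],[0,0,-42,0,10],[0,0,-45,0,10],[0,0,-45,0,10],[0,0,-45,0,10]]

```text
time: 3.52
tool_pos: [0.4613, 0.1862, 0.0414]
ee_rot: [-3.141, 0.002, 2.008]
wrist_force: [-1.1, -3.4, 5.6]
width: 0.0515
```

Request:
step_arm:
  plan:
    - [[0,0,0,0,40],[0,0,0,0,70],[0,0,0,0,100],[0,0,0,0,100],[0,0,0,0,100],[0,0,0,0,100]]

```text
time: 4.02
tool_pos: [0.4608, 0.1871, 0.0401]
ee_rot: [-3.141, -0.0, 2.008]
wrist_force: [-0.6, 0.5, 0.6]
width: 0.0816
```

Request:
step_arm:
  plan:
    - [[10,-20,0,0,100],[20,-42,0,0,100],[29,-63,0,0,100],[29,-63,0,0,100],[29,-63,0,0,100]]

```text
time: 4.43
tool_pos: [0.4901, 0.1236, 0.0403]
ee_rot: [-3.141, -0.001, 2.006]
wrist_force: [-0.9, 1.0, 0.3]
width: 0.0938
```

Run:
```python
from h import *
o=robot.get_obs(); print(o['wrist_force'],o['width'],o['tool_pos'],o['ee_rot'])
for n,t in(('wrist','w3'),('scene','sc3'),('side','sd3')): snap(n,t)
mosaic('m3',[('w3',100,140,320,240),('sc3',280,165,100,75),('sd3',195,128,80,60),('sc3',145,140,125,75)])
```

```text
[-0.89919663  0.98556814  0.27759233] 0.09382517245337185 [0.49011858 0.12356354 0.04029269] [-3.14142743e+00 -7.70030029e-04  2.00566303e+00]
att [-2.30589836 -0.0051836   2.61089851]
att [-2.33794479 -0.01994169 -0.18565975]
```

View pics/m3.png

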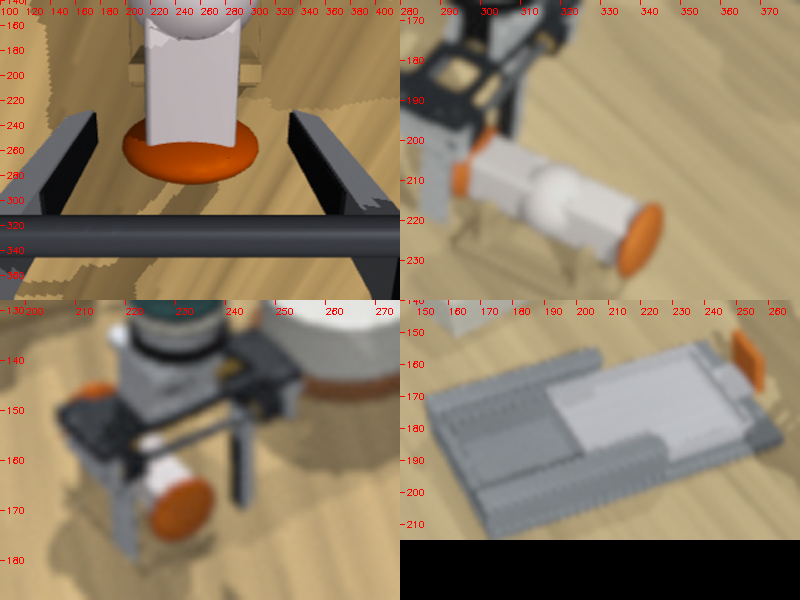

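Run:
```python
from h import *
l,r=atz('w3',(198.5,257.5),.06),atz('w3',(306.5,257.5),.06); print(l,r,(l+r)/2,np.linalg.norm(l-r))
print('tip',atz('w3',(252,287),.055))
S,D='sc3','sd3'
print(tri((S,(337.5,225)),(D,(213,150)))); print(tri((S,(296,206)),(D,(229.5,170.5))))
print('grip pt proj',proj('w3',[.4901,.1236,.0593]))
```

```text
[0.46220583 0.10858874 0.06      ] [0.51664007 0.13384475 0.06      ] [0.48942295 0.12121675 0.06      ] 0.06000793383883363
tip [0.49814457 0.10163248 0.055     ]
(array([0.43505919, 0.24643186, 0.05972754]), [0.003342194811002204, 0.003342194811002328])
(array([0.48665271, 0.11909188, 0.05407437]), [0.0060330736944144234, 0.006033073694414346])
grip pt proj [255.4178287  253.85216837]
```

Request:
step_arm:
  plan:
    - [[0,-2,1,0,70],[0,-2,1,0,50],[0,-2,1,0,30],[0,-2,1,0,20],[0,-2,1,0,20],[0,-2,1,0,20],[0,-2,1,0,20],[0,-2,1,0,20]]

```text
time: 5.25
tool_pos: [0.4899, 0.1221, 0.0415]
ee_rot: [-3.142, -0.0, 2.008]
wrist_force: [-0.4, 0.9, 0.2]
width: 0.0577
```

Request:
step_arm:
  plan:
    - [[-2,3,19,0,10],[-5,10,37,0,10],[-9,19,54,0,10],[-14,30,70,0,10],[-20,44,84,0,10],[-28,59,97,0,10],[-40,86,114,0,10],[-48,103,135,0,10]]

```text
time: 5.92
tool_pos: [0.4394, 0.2258, 0.1742]
ee_rot: [-3.135, -0.001, 2.008]
wrist_force: [1.0, 0.8, -4.0]
width: 0.0577
```

Request:
step_arm:
  plan:
    - [[-6,12,20,0,10],[-12,26,45,0,10],[-12,26,70,0,10],[-12,26,100,0,10],[-12,26,100,0,10],[-12,26,100,0,10],[-12,26,100,0,10],[-12,26,100,0,10]]

```text
time: 6.58
tool_pos: [0.429, 0.2504, 0.2731]
ee_rot: [-3.136, -0.0, 2.007]
wrist_force: [-1.0, 0.4, -4.9]
width: 0.0573
```

Run:
```python
from h import *
o=robot.get_obs(); print(o['wrist_force'],o['width'],o['tool_pos'],o['ee_rot'],o['time'])
for n,t in(('wrist','w4'),('scene','sc4'),('side','sd4')): snap(n,t)
mosaic('m4',[('sd4',170,60,160,120),('sc4',270,110,160,120)])
```

```text
[-1.00346697  0.4004493  -4.9462892 ] 0.05732288135048855 [0.42899653 0.25037193 0.27306074] [-3.13569561e+00 -3.40422380e-04  2.00734920e+00] 6.5833
att [-2.30589836 -0.0051836   2.61089851]
att [-2.33794479 -0.01994169 -0.18565975]
```

View pics/m4.png

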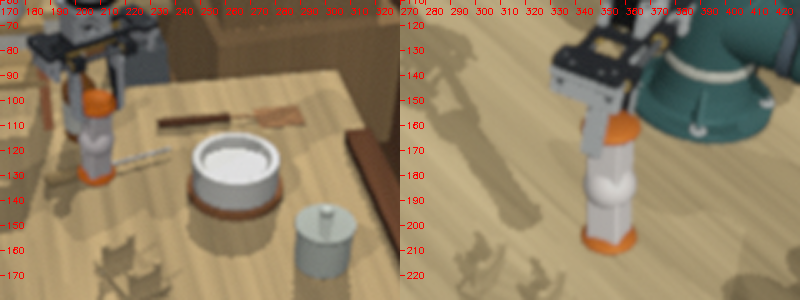

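Run:
```python
from h import *
print('jar',atz('scene0',(221,272),0),atz('side0',(300,168),0))
print('mould',atz('scene0',(297,305),.03))
print('bowl',atz('side0',(211,305),.03),'beaker',atz('side0',(272,318),0),'block',atz('side0',(315,300),.03))
S='scene0';D='side0'
f=lambda n,a,b: print(n,*np.round(tri((S,a),(D,b)),4))
f('tab top near(+y?)',(247,149),(239,217)); f('tabtop2',(258,160),(241,233))
```

```text
jar [0.78094461 0.18549161 0.        ] [0.7721202  0.15112803 0.        ]
mould [0.67498798 0.39247466 0.03      ]
bowl [ 0.35015608 -0.42831721  0.03      ] beaker [ 5.23665439e-01 -4.84595948e-01 -2.22044605e-16] block [ 0.6581208  -0.46525364  0.03      ]Traceback (most recent call last):
  File "<stdin>", line 7, in <module>
  File "<stdin>", line 6, in <lambda>
    return _wrapfunc(a, 'round', decimals=decimals, out=out)
    return _wrapit(obj, method, *args, **kwds)
    conv = _array_converter(obj)
ValueError: setting an array element with a sequence. The requested array has an inhomogeneous shape after 1 dimensions. The detected shape was (2,) + inhomogeneous part.
```

Request:
step_arm:
  plan:
    - [[4,-9,0,0.03,10],[11,-28,0,0.09,10],[21,-51,0,0.16,10],[30,-74,0,0.23,10],[40,-97,0,0.3,10],[49,-120,0,0.37,10],[58,-144,0,0.44,10],[68,-167,0,0.5,10]]

```text
time: 7.4
tool_pos: [0.4979, 0.0827, 0.2756]
ee_rot: [-3.141, -0.001, 2.511]
wrist_force: [0.6, 0.7, -4.4]
width: 0.0576
```

Request:
step_arm:
  plan:
    - [[10,-23,0,0.07,10],[19,-46,0,0.14,10],[29,-70,0,0.21,10],[38,-93,0,0.28,10],[48,-116,0,0.35,10],[57,-139,0,0.42,10],[66,-162,0,0.48,10],[75,-185,0,0.53,10]]

```text
time: 8.07
tool_pos: [0.5731, -0.1022, 0.2753]
ee_rot: [3.141, -0.002, 3.04]
wrist_force: [0.5, 0.8, -5.2]
width: 0.058
```

Request:
step_arm:
  plan:
    - [[8,-20,0,0.05,10],[15,-37,0,0.05,10],[21,-51,0,0.05,10],[25,-60,0,0.05,10],[27,-65,0,0.05,10],[27,-65,0,0.05,10],[27,-65,0,0.05,10],[27,-65,0,0.05,10]]

```text
time: 8.73
tool_pos: [0.5998, -0.165, 0.2766]
ee_rot: [3.141, -0.0, 3.089]
wrist_force: [0.2, -1.1, -5.0]
width: 0.0576
```

Run:
```python
from h import *
o=robot.get_obs(); print(o['wrist_force'],o['width'],o['tool_pos'],o['ee_rot'],o['time'],o['joint_positions'])
snap('wrist','w5')
im=cv2.imread('pics/w5.png'); cv2.imwrite('pics/w5b.png',cv2.resize(im,(768,576)))
```

```text
[ 0.16247656 -1.05868359 -5.0068868 ] 0.05759169995885209 [ 0.59979556 -0.16503974  0.27663227] [ 3.14092958e+00 -2.39123245e-04  3.08881330e+00] 8.7333 [-3.59941741e-01  2.50595132e-01  1.04345282e+00  5.81946697e-04
  1.84797307e+00 -1.87779951e+00]
```

View pics/w5b.png

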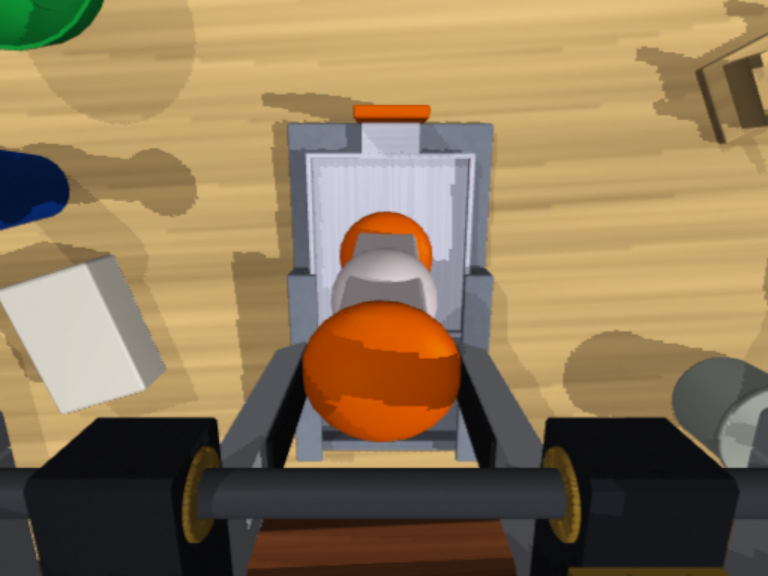

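Run:
```python
from h import *
g=lambda n,u,v,z: print(n,np.round(atz('w5',(u/1.5,v/1.5),z),4))
g('trayFL',307,154,.026);g('trayFR',475,154,.026)
g('tab top frontL',355,106,.066);g('tab top front R',430,106,.066);g('tab top back mid',392,110,.066)
g('dockFL',288,124,.012);g('dockFR',493,124,.012)
g('wallL front',289,273,.048);g('wallR front',490,271,.048)
g('wallL rear',296,461,.048);g('wallR rear',476,459,.048)
g('trayRear right',460,331,.026)
```

```text
trayFL [ 0.5075 -0.2256  0.026 ]
trayFR [ 0.5152 -0.0791  0.026 ]
tab top frontL [ 0.4755 -0.1794  0.066 ]
tab top front R [ 0.4785 -0.1216  0.066 ]
tab top back mid [ 0.4799 -0.151   0.066 ]
dockFL [ 0.4807 -0.2421  0.012 ]
dockFR [ 0.4903 -0.0604  0.012 ]
wallL front [ 0.6078 -0.2478  0.048 ]
wallR front [ 0.6155 -0.0701  0.048 ]
wallL rear [ 0.7983 -0.2608  0.048 ]
wallR rear [ 0.8056 -0.0823  0.048 ]
trayRear right [ 0.6782 -0.0935  0.026 ]
```

Request:
step_arm:
  plan:
    - [[6,3,-10,0,10],[12,6,-30,0,10],[15,7,-52,0,10],[15,7,-76,0,10],[15,7,-98,0,10],[15,7,-115,0,10],[15,7,-123,0,10],[15,7,-123,0,10]]

```text
time: 9.45
tool_pos: [0.6137, -0.1577, 0.1499]
ee_rot: [3.14, -0.005, 3.089]
wrist_force: [-0.6, -0.6, -4.9]
width: 0.058
```

Request:
step_arm:
  plan:
    - [[0,0,-2,0,10],[0,0,-4,0,10],[0,0,-5,0,10],[0,0,-6,0,10],[0,0,-6,0,10]]

```text
time: 9.87
tool_pos: [0.6153, -0.1592, 0.1483]
ee_rot: [-3.141, 0.001, 3.088]
wrist_force: [-1.0, 0.2, -4.4]
width: 0.0577
```

Run:
```python
from h import *
o=robot.get_obs(); print(o['wrist_force'],o['width'],o['tool_pos'],o['ee_rot'],o['time'])
for n,t in(('scene','sc6'),('side','sd6')): snap(n,t)
mosaic('m6',[('sd6',220,140,130,98),('sc6',150,90,130,98)])
```

```text
[-0.98904331  0.17964579 -4.4365187 ] 0.05773442660291483 [ 0.61532265 -0.15915886  0.14828952] [-3.14126338e+00  1.25890198e-03  3.08772667e+00] 9.8667
att [-2.30589836 -0.0051836   2.61089851]
att [-2.33794479 -0.01994169 -0.18565975]
```

View pics/m6.png

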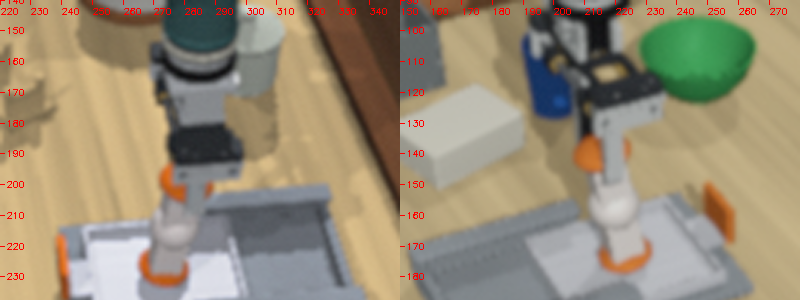

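Run:
```python
from h import *
t=np.array([.6153,-.159,.167])
for a in (0,10,20): 
    b=t-.138*np.array([np.sin(np.radians(a)),0,np.cos(np.radians(a))]); print(a,[proj(x,t).round(1) for x in('sd6','sc6')],[proj(x,b).round(1) for x in('sd6','sc6')])
print(tri(('sd6',(271.5,228)),('sc6',(221.5,173.5))))
```

```text
0 [array([281.2, 197.6]), array([215. , 139.5])] [array([279.1, 225.5]), array([217.1, 173.7])]
10 [array([281.2, 197.6]), array([215. , 139.5])] [array([272.3, 225.9]), array([223.6, 170.9])]
20 [array([281.2, 197.6]), array([215. , 139.5])] [array([265.8, 225.6]), array([229.7, 167.2])]
(array([ 0.59320358, -0.16089443,  0.02047263]), [0.004753283407687008, 0.004753283407686664])
```

Request:
step_arm:
  plan:
    - [[0,0,-1,0,10],[0,0,-2,0,10],[0,0,-3,0,10],[0,0,-4,0,10],[0,0,-4,0,10]]

```text
time: 10.38
tool_pos: [0.6161, -0.1592, 0.1457]
ee_rot: [-3.141, 0.004, 3.088]
wrist_force: [0.0, 0.8, 3.5]
width: 0.0576
```

Request:
step_arm:
  plan:
    - [[0,0,1,0,10],[-4,0,1,0,10],[-9,0,1,0,10],[-14,0,1,0,10],[-19,0,1,0,10],[-22,0,1,0,10],[-22,0,1,0,10]]

```text
time: 10.97
tool_pos: [0.5928, -0.159, 0.1459]
ee_rot: [-3.141, 0.002, 3.088]
wrist_force: [1.9, 1.0, 6.3]
width: 0.0575
```

Run:
```python
from h import *
o=robot.get_obs(); print(o['wrist_force'],o['width'],o['tool_pos'],o['ee_rot'],o['time'])
for n,t in(('scene','sc7'),('side','sd7')): snap(n,t)
mosaic('m7',[('sd7',230,170,100,75),('sc7',170,110,100,75),('sd7',230,195,115,65),('sc7',145,140,125,75)])
t=o['tool_pos']+[0,0,.019]
for a in (-10,0,10):
    b=t-.138*np.array([np.sin(np.radians(a)),0,np.cos(np.radians(a))]); print(a,[proj(x,t).round(1) for x in('sd7','sc7')],[proj(x,b).round(1) for x in('sd7','sc7')])
```

```text
[1.85682348 0.95388734 6.2558867 ] 0.057505478365891725 [ 0.59281258 -0.15896576  0.14586559] [-3.14149448e+00  2.15381749e-03  3.08770283e+00] 10.9667
att [-2.30589836 -0.0051836   2.61089851]
att [-2.33794479 -0.01994169 -0.18565975]
-10 [array([274.4, 198.9]), array([221.5, 137.9])] [array([279.5, 225.4]), array([216.7, 173.9])]
0 [array([274.4, 198.9]), array([221.5, 137.9])] [array([272.7, 226.7]), array([223.2, 172. ])]
10 [array([274.4, 198.9]), array([221.5, 137.9])] [array([265.9, 227.2]), array([229.6, 169.3])]
```

View pics/m7.png

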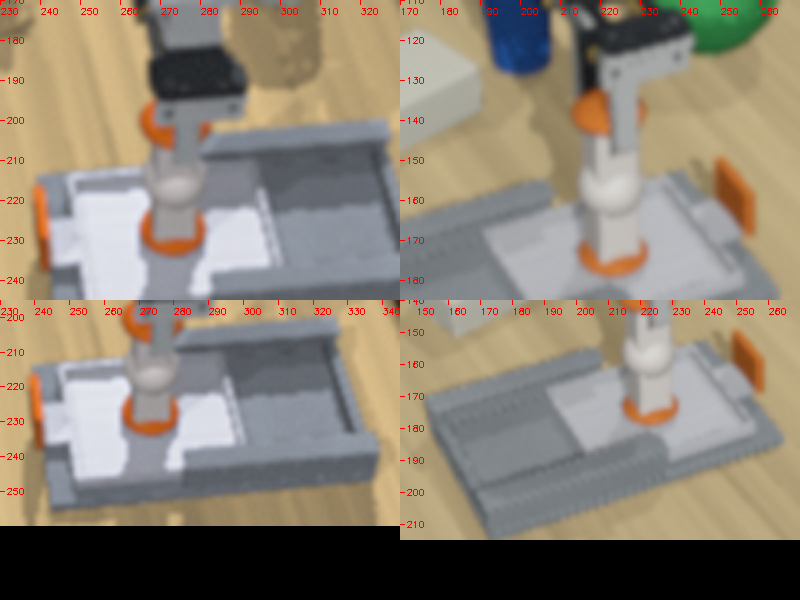

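Request:
step_arm:
  plan:
    - [[0,0,2,0,10],[0,0,2,0,10],[0,0,2,0,10],[0,0,2,0,66],[0,0,2,0,70],[0,0,2,0,80],[0,0,2,0,100],[0,0,2,0,100]]

```text
time: 11.73
tool_pos: [0.5928, -0.159, 0.1462]
ee_rot: [3.141, -0.001, 3.088]
wrist_force: [0.1, -1.2, 0.1]
width: 0.0823
```

Request:
step_arm:
  plan:
    - [[0,0,0,0,100],[0,0,0,0,100],[0,0,10,0,100],[0,0,30,0,100],[0,0,60,0,100],[0,0,90,0,100],[0,0,100,0,100],[0,0,100,0,100]]

```text
time: 12.4
tool_pos: [0.5946, -0.1596, 0.2515]
ee_rot: [-3.139, 0.008, 3.088]
wrist_force: [0.0, 0.4, 0.2]
width: 0.0942
```

Run:
```python
from h import *
o=robot.get_obs(); print(o['wrist_force'],o['width'],o['tool_pos'],o['ee_rot'],o['time'])
for n,t in(('wrist','w8'),('scene','sc8'),('side','sd8')): snap(n,t)
mosaic('m8',[('sd8',230,170,100,75),('sc8',170,110,100,75),('w8',100,0,412,309),('sc8',0,0,512,384)])
```

```text
[0.04079318 0.40006274 0.19805559] 0.09421927052162789 [ 0.5946381  -0.15955305  0.25148922] [-3.1390693   0.00840268  3.08790164] 12.4
att [-2.30589836 -0.0051836   2.61089851]
att [-2.33794479 -0.01994169 -0.18565975]
```

View pics/m8.png

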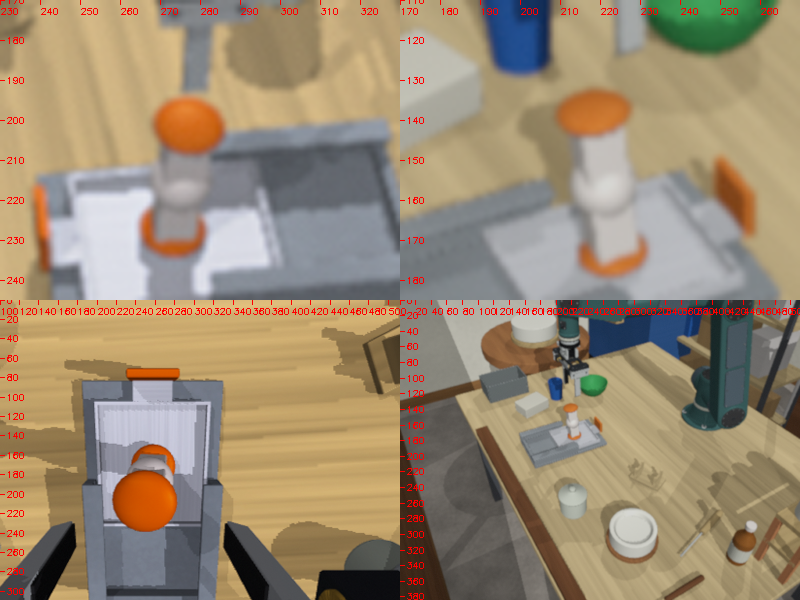

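Request:
step_arm:
  plan:
    - [[-30,2,5,0,100],[-65,4,5,0,50],[-100,6,5,0,0],[-130,8,5,0,0],[-156,10,5,0,0],[-156,10,-30,0,0],[-156,10,-65,0,0],[-156,10,-100,0,0]]

```text
time: 13.22
tool_pos: [0.4356, -0.1486, 0.1437]
ee_rot: [3.141, -0.001, 3.087]
wrist_force: [0.4, -0.3, -0.9]
width: 0.051
```

Request:
step_arm:
  plan:
    - [[0,0,-35,0,0],[0,0,-65,0,0],[0,0,-90,0,0],[0,0,-107,0,0],[0,0,-109,0,0],[0,0,-109,0,0]]

```text
time: 13.72
tool_pos: [0.4346, -0.1478, 0.0346]
ee_rot: [3.139, -0.006, 3.088]
wrist_force: [1.2, -0.1, -0.2]
width: 0.0107
```

```bash
cat >> h.py <<'E'
def caps(tag,box):
    x0,y0,w,h=box; im=cv2.imread(f'pics/{tag}.png')[y0:y0+h,x0:x0+w]; hsv=cv2.cvtColor(im,cv2.COLOR_BGR2HSV)
    m=cv2.inRange(hsv,(3,150,80),(18,255,255)); n,l,st,c=cv2.connectedComponentsWithStats(m)
    return [(int(st[i,4]),(c[i]+[x0,y0]).round(1).tolist()) for i in range(1,n) if st[i,4]>15]
E
python3 - <<'E'
from h import *
o=robot.get_obs(); print(o['wrist_force'],o['width'],o['tool_pos'],o['ee_rot'],o['time'])
for n,t in(('scene','sc9'),('side','sd9')): snap(n,t); print(t,caps(t,(200,120,80,80) if n=='scene' else (230,180,100,65)))
print(caps('sc8',(200,120,80,80)),caps('sd8',(230,180,100,65)))
E
```

```text
[ 1.19369324 -0.13484358 -0.22847126] 0.010664357529449017 [ 0.43458708 -0.14782849  0.03458492] [ 3.13888265 -0.00616067  3.08778022] 13.7167
att [-2.30589836 -0.0051836   2.61089851]
sc9 [(148, [217.7, 137.6]), (99, [253.4, 158.3]), (38, [222.7, 175.3])]
att [-2.33794479 -0.01994169 -0.18565975]
sd9 [(185, [276.7, 200.8]), (39, [240.2, 227.2]), (44, [271.9, 229.9])]
[(149, [217.7, 137.6]), (101, [253.4, 158.3]), (39, [222.5, 175.3])] [(182, [276.8, 200.9]), (51, [239.9, 226.1]), (45, [271.8, 229.9])]
```

Run:
```python
from h import *
print(tri(('sc9',(217.7,137.6)),('sd9',(276.7,200.8)))); print(tri(('sc9',(222.7,174)),('sd9',(271.9,228))))
```

```text
(array([ 0.60001956, -0.16788253,  0.16336084]), [0.0013485944774714325, 0.0013485944774716241])
(array([ 0.59262469, -0.15882395,  0.01898999]), [0.0022671181846324186, 0.002267118184632481])
```

Request:
step_arm:
  plan:
    - [[8,0,5,0,0],[16,-1,5,0,0],[22,-1,5,0,0],[27,-1,5,0,0],[31,-2,5,0,0],[35,-2,5,0,0],[39,-2,5,0,0],[43,-2,5,0,0]]

```text
time: 14.48
tool_pos: [0.4766, -0.1509, 0.0427]
ee_rot: [3.142, -0.009, 3.088]
wrist_force: [-12.3, 0.5, 8.9]
width: 0.0005
```

```bash
cat > chk.py <<'E'
import sys; from h import *
k=sys.argv[1]; o=robot.get_obs(); print(o['wrist_force'].round(2),o['tool_pos'].round(4),o['time'])
for n,t in(('scene','sc'+k),('side','sd'+k)): snap(n,t); print(t,caps(t,(150,110,130,90) if n=='scene' else (230,170,140,75)))
E
python3 chk.py 10 | grep -v att
```

```text
[-12.3    0.46   8.94] [ 0.4766 -0.1509  0.0427] 14.4833
sc10 [(151, [214.5, 138.5]), (99, [250.5, 159.0]), (40, [219.3, 176.2])]
sd10 [(190, [280.5, 200.5]), (45, [275.3, 229.5]), (18, [243.7, 231.2])]
```

Request:
step_arm:
  plan:
    - [[4,0,2,0,0],[9,-1,3,0,0],[14,-1,3,0,0],[19,-1,3,0,0],[24,-1,3,0,0],[29,-2,3,0,0],[34,-2,3,0,0],[39,-2,3,0,0]]

```text
time: 15.25
tool_pos: [0.5193, -0.153, 0.0452]
ee_rot: [3.141, -0.001, 3.088]
wrist_force: [-3.8, 0.3, -3.0]
width: 0.0006
```

```bash
python3 chk.py 11 | grep -v att
```

```text
[-3.82  0.35 -2.99] [ 0.5193 -0.153   0.0452] 15.25
sc11 [(158, [201.7, 142.2]), (91, [239.1, 162.6]), (39, [207.7, 180.4])]
sd11 [(185, [293.8, 199.3]), (48, [286.9, 228.1]), (22, [256.5, 230.0])]
```

Request:
step_arm:
  plan:
    - [[5,0,0,0,0],[10,-1,0,0,0],[15,-1,0,0,0],[20,-1,0,0,0],[25,-1,0,0,0],[30,-2,0,0,0],[35,-2,0,0,0],[40,-2,0,0,0]]

```text
time: 16.02
tool_pos: [0.5587, -0.1551, 0.046]
ee_rot: [-3.141, -0.001, 3.088]
wrist_force: [-6.3, -0.0, -1.0]
width: 0.0004
```

```bash
python3 chk.py 12 | grep -v att
```

```text
[-6.29 -0.03 -1.  ] [ 0.5587 -0.1551  0.046 ] 16.0167
sc12 [(161, [189.8, 145.6]), (89, [228.2, 165.8]), (41, [196.3, 184.0])]
sd12 [(188, [305.6, 198.3]), (46, [298.1, 227.2]), (21, [267.7, 228.1])]
```

Request:
step_arm:
  plan:
    - [[3,0,0,0,0],[6,0,0,0,0],[9,0,0,0,0],[11,-1,0,0,0],[13,-1,0,0,0],[15,-1,0,0,0]]

```text
time: 16.62
tool_pos: [0.5732, -0.1561, 0.0461]
ee_rot: [-3.141, -0.002, 3.088]
wrist_force: [-7.2, 0.4, 1.4]
width: 0.0008
```

Request:
step_arm:
  plan:
    - [[2,0,0,0,0],[4,0,0,0,0],[6,0,0,0,0],[8,0,0,0,0]]

```text
time: 16.95
tool_pos: [0.5755, -0.156, 0.0462]
ee_rot: [-3.141, -0.015, 3.088]
wrist_force: [-24.5, 1.9, 12.3]
width: 0.0001
```

Request:
step_arm:
  plan:
    - [[-6,0,0,0,0],[-12,0,0,0,0],[-22,1,0,0,0],[-40,2,0,0,0],[-60,3,0,0,0],[-60,3,30,0,0],[-60,3,60,0,0],[-60,3,60,0,0]]

```text
time: 17.62
tool_pos: [0.5269, -0.1547, 0.1136]
ee_rot: [-3.137, 0.016, 3.088]
wrist_force: [1.3, 0.2, 0.5]
width: 0.0003
```

```bash
python3 chk.py 13 | grep -v att
python3 - <<'E'
from h import *
mosaic('m13',[('sd13',260,165,100,75),('sc13',145,110,100,75),('sd13',200,90,200,150),('sc13',100,80,200,150)])
E
```

```text
[1.29 0.23 0.47] [ 0.5269 -0.1547  0.1136] 17.6167
sc13 [(163, [184.7, 147.2]), (80, [223.6, 167.4]), (39, [191.1, 185.7])]
sd13 [(182, [309.7, 198.0]), (52, [271.8, 223.2]), (44, [301.8, 226.7])]
```

View pics/m13.png

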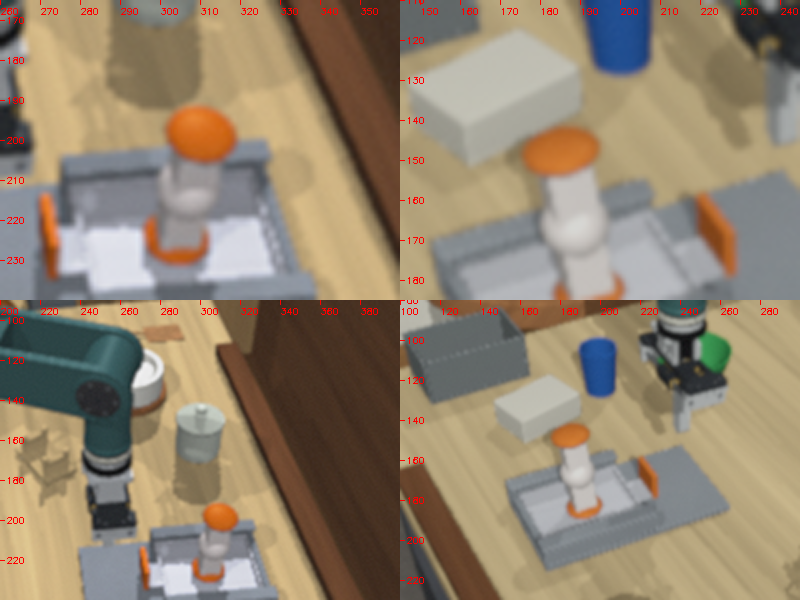

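Run:
```python
from h import *
a,_=tri(('sc13',(184.7,147.2)),('sd13',(309.7,198.0))); m,e=tri(('sc13',(187.5,165)),('sd13',(304,212))); print(a,m,e)
print('tilt',np.degrees(np.arctan2(np.linalg.norm((a-m)[:2]),(a-m)[2])))
w=.0
for x in ('sc13','sd13'): print(x,[proj(x,(a[0],a[1],z)).round(1) for z in (.172,.096,.016)])
b0,_=tri(('sc9',(217.7,137.6)),('sd9',(276.7,200.8))); print('moved',a-b0)
```

```text
[ 0.7093935  -0.17326746  0.16339624] [ 0.70244169 -0.17096148  0.09360924] [0.006625873202483599, 0.00662587320248378]
tilt 5.991370694591758
sc13 [array([184.9, 144.9]), array([187.2, 164.5]), array([189.5, 183.7])]
sd13 [array([310.4, 196.2]), array([308.2, 212. ]), array([306. , 227.5])]
moved [ 1.09373934e-01 -5.38492277e-03  3.54043181e-05]
```

Request:
step_arm:
  plan:
    - [[-20,0,20,0,0],[-20,0,20,0,0],[-20,0,20,0,0],[-20,0,20,0,0],[-20,0,20,0,0],[-20,0,20,0,0]]

```text
time: 18.22
tool_pos: [0.502, -0.1528, 0.1243]
ee_rot: [3.141, -0.001, 3.088]
wrist_force: [0.5, -0.6, 0.6]
width: 0.0004
```

```bash
python3 chk.py 14 | grep -v att; python3 -c "
from h import *
print(robot.close_job())"
```

```text
[ 0.51 -0.56  0.65] [ 0.502  -0.1528  0.1243] 18.2167
sc14 [(164, [184.7, 147.1]), (80, [223.6, 167.4]), (39, [191.1, 185.7])]
sd14 [(181, [309.7, 198.0]), (51, [271.8, 223.4]), (42, [301.9, 226.7])]
the job is handed in; nothing more can be done
None
```

The float is standing heavy end down in the tray, the tray is home in the dock, and I handed the job in at about 18 s of the 67 s allowed.

- **Heavy end:** lifted at its middle band, the float sank at its far-left (+y) end by about 30°.
- **Placing:** I set the float back on its rest, gripped the light cap so the float hung, and carried it over the tray. It hung about 10° off, so I straightened it on the tray floor before letting go. It then stood by itself.
- **Sliding:** I pushed the orange tab with shut fingers. The tray slid about 110 mm, within the expected 100 to 130 mm. It then stopped with the push force rising to 24 N, and the pictures showed no gap at the back stop.

**Last checks:**
- **Float:** cap positions were unchanged between the last two looks, so the float is still. I measured its tilt at roughly 5 to 6° from small, blurry image features (the limit is 11°). The two views disagreed by about 7 mm on the middle band, so that tilt figure is rough.
- **Contact:** the arm is clear of everything, with wrist force near zero.
- **Other things on the bench:** they looked undisturbed, though I did not measure them.

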